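# Couple the phone cradle to its ball stand

### The job

Set up the recipe phone holder: put the phone cradle's socket over the ball on top of the stand, with its phone ledge over the long front part of the foot, and press it on until it has snapped fully home, without forcing it. Then press the clamp lever at the back of the socket all the way down so that the cradle is locked on the ball, and leave the other things on the table as they are.

Things in the scene. Friction and masses are not known exactly. Their poses are not given: they have to be found in the camera images.
- cradle: Phone cradle, grey plastic, 0.28 to 0.42 kg, upright on the table. Origin: centre of the underside of its socket housing; z up; phone ledge to -x, clamp lever to +x. The housing is a block 46 (x) x 48 (y) x 52 mm high. In its underside is the round socket: a 42 mm mouth that narrows within 8 mm to a 31 mm bore for the 28 mm ball; the ball's centre ends 20 mm above this origin.
- grip (a point): Where to grip the cradle from above: centre of the housing, 30 mm above the cradle's origin, between its flat vertical sides, which lie 24 mm to +y and 24 mm to -y of this point (48 mm apart) and reach 22 mm above it. The raised lever's pad stays more than 25 mm away to +x.
- ledge (a point): Middle of the top of the phone ledge, 67 mm to -x of the cradle's origin and 5 mm above its underside. The ledge is 120 mm wide (y), 34 mm deep (x); behind it leans the back plate, 112 mm wide, whose top is 66 mm high, 45 mm to -x of the cradle's origin.
- socket (a point): Where the ball's centre lies when the cradle is home, on the socket's axis 20 mm above the cradle's origin. Two sprung detent balls in the socket meet the stand's ball when this point is still 13 mm above its centre and give way at 3 to 12 N; the ball bottoms 13 mm lower and the resistance climbs steeply. Short of home the lever cannot close: its tongue strikes the ball.
- stand: Ball stand of steel, fixed to the table: flat foot 150 x 96 mm, 11 mm thick, upright sleeve and telescopic stem with a 76 mm collar and a 28 mm ball on top (centre 20 mm above the collar). Origin: on the table under the ball; z up. The foot reaches 105 mm to -x (long front part), 45 mm to +x. The ball's centre is 72 to 112 mm up, not measured. A push of over 30 N is too hard.
- lever (a joint): Clamp lever at the +x end of the cradle; its level axis (along y) lies 22 mm to +x of the cradle's origin and 18 mm above it. 0 = raised 0.9 rad above level (open), 0.9 = level, pressed fully down on its stop (closed). It starts at 0 to 0.2, stays where it is left, and takes 2 to 6 N at its pad; 8 to 12 N at the stop is plenty, over 20 N strains it.
- lever_pad (a point): Middle of the upper face of the black thumb pad (22 mm long, 26 mm wide, 6 mm thick) at the end of the lever, 28 mm from the lever's axis; it moves with the lever.
- mug: Striped mug with a handle, 101 mm high, bystander. Origin: centre of its underside.
- spice_jar: Spice jar with a black lid, 41 mm across and 105 mm high, bystander. Origin: centre of its underside.
- salt_shaker: Salt shaker, 44 mm across and 90 mm high, bystander. Origin: centre of its underside.
Things that resemble listed ones, but are neither listed nor needed, are in the scene too. What is shaped like the stand but blue is not meant.

How it is judged:
By the outcome, as a careful person would: the job done as asked, in the order asked, and still so for the second after the job is handed in, with the robot touching nothing.
It also fails if it takes over 58 s, if anything falls off the work surface, if the arm or the gripper's body presses on something with over 40 N, if the wrist force passes 120 N, or if a joint passes its speed limit or range.

### The arm

A 6-joint arm with a two-finger parallel gripper is mounted at the origin on a cart in front of the work surface, level with it; the furniture and walls round the work are solid. World frame = base frame: x ahead of the robot, y to its left, z up, the work surface at z = 0. Lengths are in m, angles in rad, forces in N, time in s.
With the tool pointing down it reaches from about 0.35 to 1 m from the base axis. Payload 7.1 kg.
Tool frame: the origin (TCP) lies at the centre of the arm's flange, where the gripper is bolted on; the fingertips stand 173 mm ahead of it and the grasp point (between the pads) lies 155 mm ahead of it; z points along the fingers, y is the line along which they close (so a half turn about z gives the same grasp; the last joint's range is limited). The gripper opens to 85 mm and grips with 20 to 120 N. Pads are 22 mm wide; open, the fingers measure 114 mm over their backs; the gripper's body (76 mm by 85 mm) begins 54 mm behind the grasp point. The pads swing forward as they close: fully open they stand 13 mm farther back than shut.
Start: joints at [-0.019, 0.423, 1.63, -0, 1.089, -0.019], TCP at [0.625, 0, 0.405] pointing down, gripper open.
Joint ranges: [-3, 3], [-0.9, 2.11], [0.09, 2.58], [-1.31, 4.45], [0.11, 2.69], [-2.54, 2.54]. Speed limits (rad/s): [2.39, 2.39, 3.01, 3.14, 3.14, 3.14].

### API

Orientations are given as a unit quaternion [x, y, z, w].
In Python, from workcell import env gives the robot as it stands.
- The arm moves only by the tool carry_out, never from a script. Its argument "commands" is a list of rows, each a list of 3 entries, a list of its own where there are three numbers: the shift along the tool's x, y, z in shares of 80 cm (1.0 is 80 cm), then the turn about the tool's z in parts of the range, where 1.0 means 2 rad, then the closure, from 0 (fully open) to 1 (shut). In form: [[[dx, dy, dz], roll, gripper], ...]. A call has 1 to 8 rows; each row is the pose to reach, as a shift and turn from the pose commanded when the call began, along the tool's axes at that moment; what a row does not reach only later rows make up. A row lasts 1/8 s, in which the tool goes at most 62.5 mm and 10.7 degrees, less where a joint would pass 70% of its speed; a pose out of reach is approached as far as the arm can. A shift or turn number past 1, either way, is cut back to 1. A call with a gripper value outside its range is refused whole. The fingers move at their own pace and stop on an object; the grip force is fixed at half the most. Time passes only in rows, so rows that repeat a pose let the fingers close. It gives the time, the measured TCP pose, the force, the opening and the grip force at its end, in the units of the state.
- env.sense(): the state, without advancing time (a new reading comes with each control period).
- env.capture(name): name is "scene" or "side" or "wrist"; returns (picture, depth): 384x512x3 uint8, red, green, blue; 384x512 float32, m along the optical axis (not along the pixel's ray), 0 where there is no reading.
- env.camera_model(name): a dict with "intrinsics" (3x3 intrinsics, pixels), "k1" (the pictures are not rectified: a ray, as slopes to the right and down, at radius r is drawn at 1 + k1 r^2 times it, then the intrinsics apply), "world_to_cam" (4x4, takes a point from world to camera coordinates). Camera axes: x right, y down, z forward; pixel columns grow to the right and rows downward; lengths in m; the calibration is good to about 2 mm. A picture is of the moment at which its call begins: read the wrist's pose just before it. camera_model takes no time and is no camera call; for the wrist camera it gives the pose at the moment of the call.
- env.job_done(): hands the job in; it is judged then, once.
The state is a dict: "time": time; "joint_positions": joint angles; "qvel": joint speeds; "joint_efforts": joint torques, N m; "eef_pos": TCP position; "tool_rot": TCP orientation; "ft_force": force on the tool from outside, world axes, zero at the start; "wrist_torque": the same for the moment, N m; "grip_width": opening from 0.0 (shut) to 1.0 (fully open); "grip_force": force on a finger pad.
Only numpy, scipy, OpenCV 4.12 (cv2) and the standard library are available. Lean on these libraries where they do the work, as an engineer would, in place of code of your own. Each camera call takes 0.05 s, during which the arm holds its last target. There are 200 camera calls.

## Working session

There is one attempt and no reset: what is moved stays moved. The work goes in short steps, Python scripts to look and compute and a tool call to move; the robot and the scene stay as the last step left them, time stands still between calls to the robot, and variables do not carry over. Pictures are saved under pics/ and viewed, at most 10 in all, crops included, and the job is handed in when it is done.

Besides the shell and the picture viewer there is one more tool, called after ">>>" by a JSON object that holds its "name" and its "arguments". carry_out: Moves the arm, as the interface text tells. Its arguments: {"type":"object","properties":{"commands":{"type":"array"}},"required":["commands"]}

```bash
mkdir -p pics; cat > h.py <<'E'
import numpy as np, cv2
from workcell import env
def grab(n):
    m=env.camera_model(n); p,d=env.capture(n); return p,d,m
def cloud(d,m):
    K=np.array(m["intrinsics"]);T=np.array(m["world_to_cam"]);h,w=d.shape
    u,v=np.meshgrid(np.arange(w),np.arange(h))
    dist=np.array([m["k1"],0,0,0,0],float)
    s=cv2.undistortPoints(np.stack([u,v],-1).reshape(-1,1,2).astype(np.float64),K,dist).reshape(h,w,2)
    c=np.concatenate([s*d[...,None],d[...,None]],-1)
    W=(c-T[:3,3])@T[:3,:3]; W[d<=0]=np.nan
    return W
E
python3 - <<'E'
from h import *
ims=[]
for n in("scene","side"):
    p,d,m=grab(n); np.savez(f"{n}.npz",p=p,d=d,W=cloud(d,m)); ims.append(p); print(n,m["k1"],np.linalg.inv(m["world_to_cam"])[:3,3])
    cv2.imwrite(f"pics/{n}.png",p[...,::-1])
print(env.sense())
E
```

```text
scene -0.05778729596271687 [0.03505939 0.93627524 1.06761541]
side -0.003327382655724131 [0.51350887 1.14735198 0.84012651]
{'time': 0.1, 'joint_positions': array([-1.90143347e-02,  4.23797465e-01,  1.63060050e+00, -2.65644514e-05,
        1.08864041e+00, -1.90491994e-02]), 'qvel': array([ 0.00178151,  0.00057781, -0.0023134 ,  0.00015456,  0.00043385,
       -0.00017926]), 'joint_efforts': array([ 5.57094211e-05, -5.58422327e+01, -2.82446283e+01, -1.17158891e-05,
        3.01709355e-03, -1.51726192e-05]), 'eef_pos': array([6.24748916e-01, 1.85309572e-05, 4.04007765e-01]), 'tool_rot': array([ 7.07089909e-01,  7.07123284e-01, -5.09793135e-04, -5.12614508e-04]), 'ft_force': array([0.38408006, 0.26605981, 0.03008947]), 'wrist_torque': array([-0.03720766, -0.03028055, -0.01274834]), 'grip_force': 0.0, 'grip_width': 0.9962281236019912}
```

View pics/scene.png

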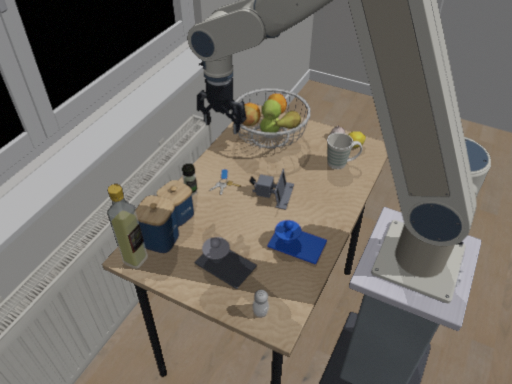

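View pics/side.png

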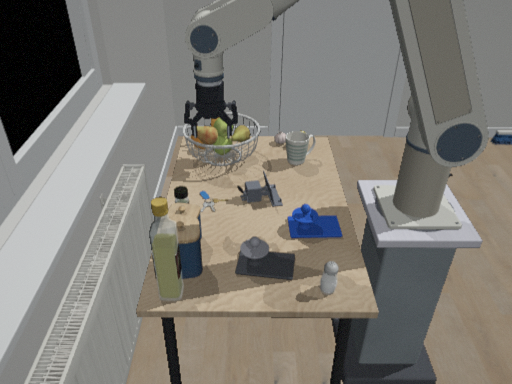

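The scene view shows the black stand at (215,255), with its foot to the lower right, and the grey cradle at (268,187). In the side view they are at (255,250) and (260,190), and both the ledge and the long foot point right, towards the robot. The blue stand is a decoy. Next I measure from the depth.

```bash
python3 - <<'E'
from h import *
S={n:np.load(n+".npz") for n in("scene","side")}
for n,(su,sv),(cu,cv) in(("scene",(215,248),(264,186)),("side",(254,247),(253,192))):
    W=S[n]["W"];p=S[n]["p"].astype(int)
    print(n,"stand",W[sv,su].round(3),p[sv,su],"cradle",W[cv,cu].round(3),p[cv,cu])
    for nm,c in(("stand",W[sv,su]),("cradle",W[cv,cu])):
        near=np.hypot(W[...,0]-c[0],W[...,1]-c[1])<.16
        sat=p.max(-1)-p.min(-1)
        m=near&(sat<35)&(W[...,2]>0.004)&(W[...,2]<.16)
        P=W[m]; print(nm,len(P))
        for a,b in((.004,.02),(.02,.04),(.04,.049),(.049,.06),(.06,.075),(.075,.09),(.09,.11),(.11,.14)):
            q=P[(P[:,2]>a)&(P[:,2]<=b)]
            if len(q): print(f"  {a}-{b} n{len(q)} x {q[:,0].min():.3f} {q[:,0].max():.3f} y {q[:,1].min():.3f} {q[:,1].max():.3f} med {np.median(q,0).round(3)} zmax {q[:,2].max():.3f}")
    # foot rectangle
    c=W[sv,su]; m=(np.hypot(W[...,0]-c[0],W[...,1]-c[1])<.16)&(W[...,2]>.005)&(W[...,2]<.017)&(p.max(-1)<90)
    print("foot",cv2.minAreaRect((W[m][:,:2]*1000).astype(np.float32)))
p=S["side"]["p"][150:310,170:390]; q=S["scene"]["p"][160:290,180:340]
a=cv2.resize(p,(800,580//1),interpolation=cv2.INTER_CUBIC)
cv2.imwrite("pics/crop.png",a[...,::-1])
E
```

```text
scene stand [0.501 0.265 0.062] [77 76 82] cradle [ 0.497 -0.024  0.05 ] [60 62 67]
stand 2464
  0.004-0.02 n1495 x 0.346 0.654 y 0.129 0.369 med [0.461 0.279 0.012] zmax 0.020
  0.02-0.04 n91 x 0.492 0.655 y 0.229 0.311 med [0.643 0.289 0.029] zmax 0.040
  0.04-0.049 n35 x 0.636 0.654 y 0.234 0.309 med [0.643 0.288 0.045] zmax 0.049
  0.049-0.06 n245 x 0.467 0.655 y 0.219 0.309 med [0.506 0.268 0.058] zmax 0.060
  0.06-0.075 n275 x 0.467 0.655 y 0.225 0.310 med [0.507 0.27  0.062] zmax 0.074
  0.075-0.09 n118 x 0.490 0.655 y 0.246 0.309 med [0.638 0.271 0.084] zmax 0.090
  0.09-0.11 n121 x 0.493 0.654 y 0.229 0.311 med [0.641 0.278 0.097] zmax 0.110
  0.11-0.14 n84 x 0.636 0.654 y 0.236 0.312 med [0.642 0.288 0.118] zmax 0.133
cradle 981
  0.004-0.02 n443 x 0.359 0.656 y -0.172 0.110 med [ 0.451 -0.03   0.007] zmax 0.020
  0.02-0.04 n192 x 0.442 0.547 y -0.112 -0.002 med [ 0.484 -0.033  0.031] zmax 0.040
  0.04-0.049 n81 x 0.448 0.554 y -0.109 -0.003 med [ 0.49  -0.034  0.045] zmax 0.049
  0.049-0.06 n206 x 0.384 0.555 y -0.104 0.095 med [ 0.502 -0.045  0.054] zmax 0.059
  0.06-0.07
[... 747 characters left out ...]
90
  0.09-0.11 n68 x 0.498 0.658 y 0.254 0.314 med [0.645 0.301 0.095] zmax 0.109
  0.11-0.14 n77 x 0.641 0.665 y 0.231 0.314 med [0.649 0.293 0.126] zmax 0.133
cradle 636
  0.004-0.02 n218 x 0.404 0.660 y -0.142 0.095 med [ 0.478 -0.028  0.007] zmax 0.020
  0.02-0.04 n183 x 0.445 0.549 y -0.107 -0.003 med [ 0.495 -0.029  0.028] zmax 0.040
  0.04-0.049 n85 x 0.449 0.558 y -0.099 -0.002 med [ 0.508 -0.029  0.046] zmax 0.049
  0.049-0.06 n121 x 0.385 0.533 y -0.108 0.078 med [ 0.504 -0.045  0.051] zmax 0.059
  0.06-0.075 n29 x 0.453 0.475 y -0.106 -0.002 med [ 0.464 -0.05   0.064] zmax 0.066
foot ((527.7730712890625, 268.8594665527344), (98.31959533691406, 258.7765197753906), 87.4056396484375)
```

View pics/crop.png

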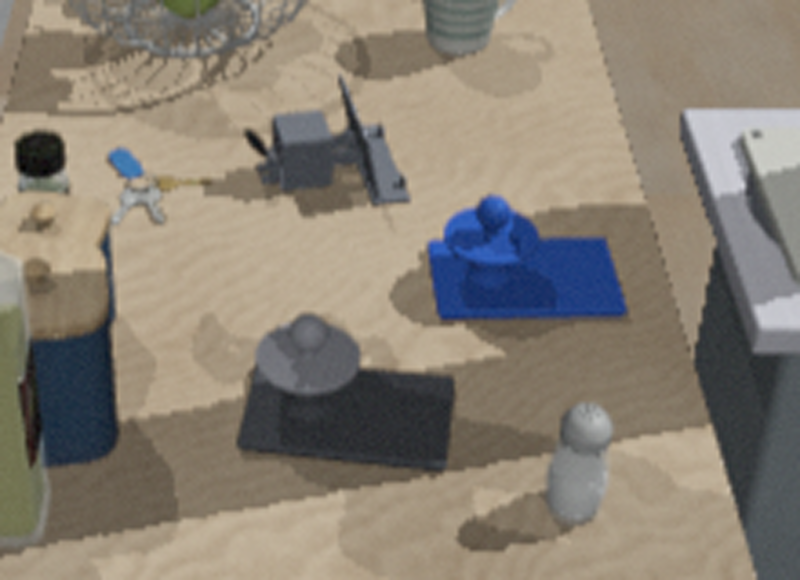

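The crop shows the cradle housing at (303,150) with its lever to the left and ledge to the right, the grey collar and ball at (308,340), and the foot long to the right. The salt shaker is at (585,470). The depth puts the stand near (0.51,0.27) with its collar at 0.06, and the cradle near (0.505,-0.05). I'll move above the cradle and look with the wrist camera.

The rows are not in the units I measure in: shifts go in shares of 80 cm and turns go in shares of 2 rad. I convert before sending: -12 cm / 80 = -0.15, -11 cm / 80 = -0.1375, -1.44 rad / 2 = -0.72.

>>> {"name": "carry_out", "arguments": {"commands": [[[-0.0125,-0.025,0],-0.09,0],[[-0.025,-0.0625,0],-0.18,0],[[-0.0375,-0.1,0],-0.27,0],[[-0.05,-0.1375,0],-0.36,0],[[-0.0625,-0.15,0],-0.45,0],[[-0.0625,-0.15,0],-0.54,0],[[-0.0625,-0.15,0],-0.63,0],[[-0.0625,-0.15,0],-0.72,0]]}}

```text
time: 1.1
eef_pos: [0.5048, -0.05, 0.4045]
tool_rot: [0.062, 0.998, 0.0, -0.0]
ft_force: [0.2, -0.5, -0.4]
grip_width: 1.002
grip_force: 0.0
```

Scaled: -0.13 rad / 2 = -0.065.

>>> {"name": "carry_out", "arguments": {"commands": [[[0,0,0],-0.065,0],[[0,0,0],-0.065,0],[[0,0,0],-0.065,0]]}}

```text
time: 1.48
eef_pos: [0.5049, -0.05, 0.4046]
tool_rot: [0.002, 1.0, 0.0, -0.0]
ft_force: [0.9, 0.1, 0.5]
grip_width: 1.002
grip_force: 0.0
```

```bash
python3 - <<'E'
from h import *
s=env.sense();print(s["time"],s["eef_pos"],s["tool_rot"],s["joint_positions"].round(2))
p,d,m=grab("wrist");W=cloud(d,m);np.savez("w1.npz",p=p,W=W)
C=np.linalg.inv(m["world_to_cam"]);print(C.round(3))
cv2.imwrite("pics/w1.png",p[...,::-1])
m=(W[...,2]>.046)&(W[...,2]<.058)&(np.hypot(W[...,0]-.505,W[...,1]+.048)<.05)&(W[...,0]>.47)
P=W[m];print(len(P),np.median(P,0),P.min(0),P.max(0),cv2.minAreaRect((P[:,:2]*1000).astype(np.float32)))
E
```

```text
1.475 [ 0.50490612 -0.04996601  0.40456935] [ 1.66147145e-03  9.99998603e-01  2.99863816e-05 -1.79507233e-04] [-0.12  0.25  1.89  0.    1.   -1.69]
[[ 0.002  0.949  0.315  0.424]
 [ 1.    -0.002 -0.001 -0.05 ]
 [-0.001  0.315 -0.949  0.373]
 [ 0.     0.     0.     1.   ]]
2168 [ 0.50670457 -0.04748637  0.05137762] [ 0.4808805  -0.07449929  0.0460148 ] [ 0.55494417 -0.02100187  0.05393877] ((519.3720703125, -45.750465393066406), (70.8592529296875, 48.00870895385742), 11.345848083496094)
```

View pics/w1.png

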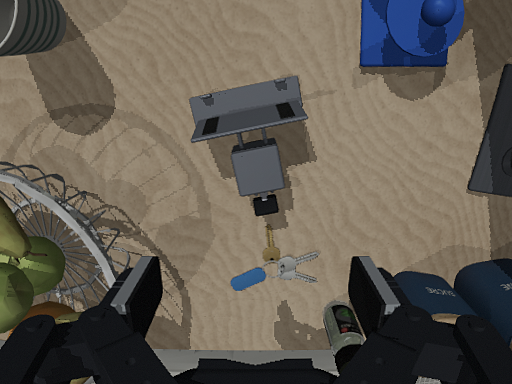

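The wrist view shows the cradle housing top at (258,168), the back plate above it and the black lever pad at (265,205), turned about 10°. I'll refine that and then look at the stand from above.

Scaled: 31 cm / 80 = 0.3875, 28 cm / 80 = 0.35.

>>> {"name": "carry_out", "arguments": {"commands": [[[0,0.0625,0],0,0],[[0,0.1375,0],0,0],[[0,0.2125,0],0,0],[[0,0.2875,0],0,0],[[0,0.35,0],0,0],[[0,0.3875,0],0,0],[[0,0.3875,0],0,0],[[0,0.3875,0],0,0]]}}

```text
time: 2.52
eef_pos: [0.5051, 0.2596, 0.4044]
tool_rot: [0.001, 1.0, -0.0, -0.0]
ft_force: [0.2, 0.3, -0.6]
grip_width: 1.002
grip_force: 0.0
```

```bash
python3 - <<'E'
from h import *
z=np.load("w1.npz");p=z["p"].astype(int);W=z["W"]
m=(abs(W[...,2]-.051)<.004)&(np.hypot(W[...,0]-.505,W[...,1]+.048)<.042)&(p.max(-1)>70)
m=cv2.morphologyEx(m.astype(np.uint8),cv2.MORPH_OPEN,np.ones((5,5)))>0
P=W[m];print("housing",len(P),np.median(P[:,2]),cv2.minAreaRect((P[:,:2]*1000).astype(np.float32)))
# lever
m=(p.max(-1)<45)&(np.hypot(W[...,0]-.547,W[...,1]+.042)<.025)&(W[...,2]>.025);P=W[m];print("lever",len(P),P.mean(0),P.min(0),P.max(0))
# plate top edge & ledge
m=(W[...,2]>.057)&(W[...,2]<.072)&(np.hypot(W[...,0]-.46,W[...,1]+.055)<.08);P=W[m];print("plate top",len(P),P.mean(0),cv2.minAreaRect((P[:,:2]*1000).astype(np.float32)))
s=env.sense();print(s["time"],s["eef_pos"])
p,d,mm=grab("wrist");W=cloud(d,mm);np.savez("w2.npz",p=p,W=W)
cv2.imwrite("pics/w2.png",p[...,::-1]);p=p.astype(int)
near=np.hypot(W[...,0]-.506,W[...,1]-.27)<.15
for nm,a,b in(("collar",.052,.066),("ballup",.072,.12)):
    m=near&(W[...,2]>a)&(W[...,2]<b)&(np.hypot(W[...,0]-.506,W[...,1]-.27)<.06);P=W[m]
    print(nm,len(P),np.median(P,0),P.min(0),P.max(0),cv2.minEnclosingCircle((P[:,:2]*1000).astype(np.float32)))
A=np.c_[2*P,np.ones(len(P))];s=np.linalg.lstsq(A,(P**2).sum(1),rcond=None)[0];print("sphere",s[:3],np.sqrt(s[3]+s[:3]@s[:3]))
m=near&(W[...,2]>.007)&(W[...,2]<.016)&(p.max(-1)<75)&(W[...,0]<.56)
m=cv2.morphologyEx(m.astype(np.uint8),cv2.MORPH_OPEN,np.ones((5,5)))
n,l,st,c=cv2.connectedComponentsWithStats(m);k=1+st[1:,4].argmax();P=W[l==k]
print("foot",len(P),np.median(P[:,2]),cv2.minAreaRect((P[:,:2]*1000).astype(np.float32)))
E
```

```text
housing 1905 0.05147171406585534 ((506.854736328125, -48.51845932006836), (44.376121520996094, 47.09192657470703), 11.243067741394043)
lever 397 [ 0.54690404 -0.03961637  0.04162865] [ 0.53723985 -0.052741    0.03195939] [ 0.5563985  -0.027034    0.04859803]
plate top 787 [ 0.46183494 -0.05696586  0.06322945] ((461.7882385253906, -56.716407775878906), (6.883183002471924, 110.13526916503906), 11.42763900756836)
2.525 [0.50505556 0.25958196 0.40443126]
collar 3775 [0.49801466 0.25985731 0.05854707] [0.46589732 0.22351615 0.05427323] [0.54076307 0.29718884 0.06104899] ((503.6809387207031, 260.125244140625), 37.99016571044922)
ballup 724 [0.50088598 0.25976528 0.08908406] [0.48983566 0.24604194 0.07729673] [0.51676789 0.27353008 0.09427843] ((503.3818054199219, 259.78302001953125), 13.853080749511719)
sphere [0.50365731 0.2597667  0.07948448] 0.01361864442631674
foot 3825 0.01046969262864378 ((450.7388000488281, 282.11358642578125), (67.83975982666016, 98.61692810058594), 81.49755859375)
```

View pics/w2.png

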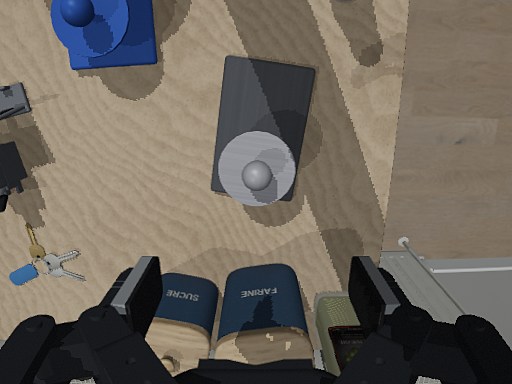

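The stand ball is at (256,175) in the image, with the foot running up and slightly right. The ball centre works out to (0.5035,0.260,0.079) and the cradle to (0.506,-0.048), yaw 11.3°. Next I go to the cradle and get the foot yaw from its corners.

Scaled: -30.8 cm / 80 = -0.385, -28 cm / 80 = -0.35, -0.197 rad / 2 = -0.0985.

>>> {"name": "carry_out", "arguments": {"commands": [[[0,-0.0625,0],-0.015,0],[[0,-0.1375,0],-0.04,0],[[0,-0.2125,0],-0.065,0],[[-0.0013,-0.2875,0.0375],-0.085,0],[[-0.0019,-0.35,0.0875],-0.0985,0],[[-0.0019,-0.385,0.1375],-0.0985,0],[[-0.0019,-0.385,0.1375],-0.0985,0],[[-0.0019,-0.385,0.1375],-0.0985,0]]}}

```text
time: 3.58
eef_pos: [0.5066, -0.0485, 0.2953]
tool_rot: [-0.097, 0.995, 0.0, 0.0]
ft_force: [0.3, -0.3, 0.8]
grip_width: 1.0
grip_force: 0.0
```

```bash
python3 - <<'E'
from h import *
z=np.load("w2.npz");W=z["W"]
m=(W[...,2]>.006)&(W[...,2]<.016)&(np.hypot(W[...,0]-.47,W[...,1]-.265)<.11)
m=cv2.morphologyEx(m.astype(np.uint8),cv2.MORPH_OPEN,np.ones((5,5)))
n,l,st,c=cv2.connectedComponentsWithStats(m);k=1+st[1:,4].argmax();P=W[l==k]
print(st[k]);r=cv2.minAreaRect((P[:,:2]*1000).astype(np.float32));print(r,cv2.boxPoints(r))
q=[W[v,u] for u,v in((230,62),(312,72),(215,188),(290,197))];print(np.round(q,4))
q=np.array(q);f=lambda a:np.degrees(np.arctan2(a[1],a[0]))
print(f(q[2]-q[0]),f(q[3]-q[1]),f(q[1]-q[0])-90)
s=env.sense();print(s["eef_pos"])
p,d,mm=grab("wrist");W=cloud(d,mm)
m=(abs(W[...,2]-.0515)<.004)&(np.hypot(W[...,0]-.506,W[...,1]+.048)<.042)&(p.max(-1)>70)
m=cv2.morphologyEx(m.astype(np.uint8),cv2.MORPH_OPEN,np.ones((5,5)))>0
P=W[m];print("housing",len(P),np.median(P[:,2]),cv2.minAreaRect((P[:,:2]*1000).astype(np.float32)))
E
```

```text
[ 211   55  104  137 7382]
((473.5575256347656, 264.8733825683594), (96.12268829345703, 149.82760620117188), 81.93162536621094) [[392.63965 227.80228]
 [540.98413 206.77327]
 [554.4754  301.9445 ]
 [406.13092 322.9735 ]]
[[0.401  0.2329 0.01  ]
 [0.4107 0.3183 0.0097]
 [0.5375 0.2129 0.0106]
 [0.5485 0.2993 0.0101]]
-8.35298188446168 -7.843082101336102 -6.472343557182555
[ 0.50659278 -0.04849188  0.29531143]
housing 4074 0.051485390649012176 ((507.4406433105469, -48.03520202636719), (45.90472412109375, 46.96049499511719), 11.505151748657227)
```

Housing confirmed under the tool. The foot measures 96×150 mm, with yaw -8.1°. Descend and grip.

Scaled: 11.2 cm / 80 = 0.14, 10.5 cm / 80 = 0.1313.

>>> {"name": "carry_out", "arguments": {"commands": [[[-0.0006,0.0006,0.05],0,0],[[-0.0006,0.0006,0.1],0,0],[[-0.0006,0.0006,0.1313],0,0],[[-0.0006,0.0006,0.14],0,0],[[-0.0006,0.0006,0.14],0,0],[[-0.0006,0.0006,0.14],0,0.4],[[-0.0006,0.0006,0.14],0,1],[[-0.0006,0.0006,0.14],0,1]]}}

```text
time: 4.62
eef_pos: [0.5073, -0.0474, 0.1838]
tool_rot: [-0.098, 0.995, -0.0, 0.001]
ft_force: [-1.9, 1.2, 7.1]
grip_width: 0.556
grip_force: 60.7
```

>>> {"name": "carry_out", "arguments": {"commands": [[[0,0,0],0,1],[[0,0,0],0,1],[[0,0,0],0,1]]}}

```text
time: 5.0
eef_pos: [0.5073, -0.0474, 0.1838]
tool_rot: [-0.098, 0.995, -0.0, 0.001]
ft_force: [-1.8, 1.7, 7.3]
grip_width: 0.558
grip_force: 60.7
```

Scaled: -15 cm / 80 = -0.1875, -14 cm / 80 = -0.175.

>>> {"name": "carry_out", "arguments": {"commands": [[[0,0,-0.0125],0,1],[[0,0,-0.05],0,1],[[0,0,-0.1],0,1],[[0,0,-0.15],0,1],[[0,0,-0.175],0,1],[[0,0,-0.1875],0,1],[[0,0,-0.1875],0,1]]}}

```text
time: 5.88
eef_pos: [0.5067, -0.0474, 0.333]
tool_rot: [-0.098, 0.995, -0.0, 0.0]
ft_force: [-0.5, -0.1, -4.0]
grip_width: 0.552
grip_force: 63.2
```

Scaled: 30.2 cm / 80 = 0.3775, 28 cm / 80 = 0.35, 0.337 rad / 2 = 0.1685.

>>> {"name": "carry_out", "arguments": {"commands": [[[-0.0063,0.0313,0],0.02,1],[[-0.0175,0.0938,0],0.05,1],[[-0.03,0.1625,0],0.08,1],[[-0.0425,0.2313,0],0.11,1],[[-0.055,0.3,0],0.14,1],[[-0.065,0.35,0],0.1685,1],[[-0.07,0.3775,0],0.1685,1],[[-0.07,0.3775,0],0.1685,1]]}}

```text
time: 6.88
eef_pos: [0.5026, 0.2606, 0.3316]
tool_rot: [0.069, 0.998, -0.0, -0.001]
ft_force: [0.5, -1.5, -4.1]
grip_width: 0.552
grip_force: 63.2
```

>>> {"name": "carry_out", "arguments": {"commands": [[[0,0,0],0,1],[[0,0,0],0,1]]}}

```text
time: 7.12
eef_pos: [0.503, 0.2585, 0.3325]
tool_rot: [0.071, 0.997, -0.0, -0.0]
ft_force: [0.1, -0.8, -4.2]
grip_width: 0.557
grip_force: 63.2
```

```bash
python3 - <<'E'
from h import *
s=env.sense();print(s["time"],s["eef_pos"],s["tool_rot"],s["ft_force"],s["wrist_torque"],s["grip_width"])
p,d,mm=grab("wrist");W=cloud(d,mm)
q,_,_=grab("side")
cv2.imwrite("pics/w3.png",np.hstack([cv2.resize(p,(400,300)),cv2.resize(q[120:300,170:410],(400,300))])[...,::-1])
z=s["eef_pos"][2]-.1838
m=(W[...,2]>z+.046)&(W[...,2]<z+.056)&(np.hypot(W[...,0]-.5035,W[...,1]-.26)<.042)&(p.max(-1)>60)
m=cv2.morphologyEx(m.astype(np.uint8),cv2.MORPH_OPEN,np.ones((5,5)))>0
P=W[m];print("housing",len(P),np.median(P[:,2])-.0515,cv2.minAreaRect((P[:,:2]*1000).astype(np.float32)))
m=(W[...,2]>z+.061)&(W[...,2]<z+.071)&(np.hypot(W[...,0]-.459,W[...,1]-.266)<.075);P=W[m];r=cv2.minAreaRect((P[:,:2]*1000).astype(np.float32));print("plate top",len(P),r,P[:,2].max())
E
```

```text
7.125 [0.5029691  0.25851211 0.33247151] [ 7.09118786e-02  9.97482481e-01 -3.13396282e-04 -3.26248208e-04] [ 0.08898022 -0.84690046 -4.23402132] [ 0.03288635 -0.03823549  0.01902307] 0.5570484688820844
housing 13194 0.1484725465300492 ((502.5332946777344, 257.99224853515625), (60.21451187133789, 46.47205352783203), 81.82803344726562)
plate top 13774 ((484.5574645996094, 260.5916748046875), (115.81511688232422, 61.705928802490234), 81.75648498535156) 0.21966865095090302
```

View pics/w3.png

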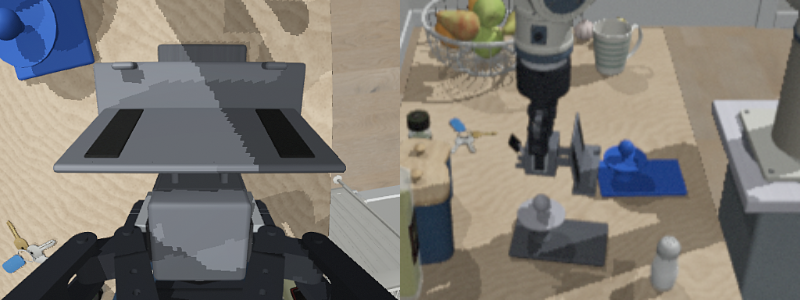

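Left half shows the wrist view: the cradle sits square in the gripper, housing at (200,235). Right half shows the side view: the cradle at (560,160) is above the ball at (540,205), with the ledge on the foot side. I'll shift 2 mm in y and descend to just above the detents.

Scaled: 5.5 cm / 80 = 0.0688, 5 cm / 80 = 0.0625.

>>> {"name": "carry_out", "arguments": {"commands": [[[0,0.0021,0.0125],0,1],[[0,0.0021,0.0313],0,1],[[0,0.0021,0.05],0,1],[[0,0.0021,0.0625],0,1],[[0,0.0021,0.0688],0,1],[[0,0.0021,0.0688],0,1]]}}

```text
time: 7.98
eef_pos: [0.5031, 0.2614, 0.2773]
tool_rot: [0.07, 0.998, -0.0, -0.0]
ft_force: [-0.1, -0.4, -4.1]
grip_width: 0.558
grip_force: 63.3
```

>>> {"name": "carry_out", "arguments": {"commands": [[[0,0,0.005],0,1],[[0,0,0.01],0,1],[[0,0,0.015],0,1],[[0,0,0.02],0,1],[[0,0,0.02],0,1]]}}

```text
time: 8.6
eef_pos: [0.503, 0.2613, 0.2613]
tool_rot: [0.07, 0.998, -0.0, -0.0]
ft_force: [-0.2, -0.1, -4.0]
grip_width: 0.559
grip_force: 63.3
```

Scaled: 0.8 cm / 80 = 0.01, 0.6 cm / 80 = 0.0075.

>>> {"name": "carry_out", "arguments": {"commands": [[[0,0,0.0025],0,1],[[0,0,0.005],0,1],[[0,0,0.0075],0,1],[[0,0,0.01],0,1],[[0,0,0.01],0,1]]}}

```text
time: 9.22
eef_pos: [0.5032, 0.2613, 0.2537]
tool_rot: [0.07, 0.998, -0.0, 0.0]
ft_force: [-0.3, -2.0, -0.7]
grip_width: 0.554
grip_force: 63.6
```

>>> {"name": "carry_out", "arguments": {"commands": [[[0,0,0.0025],0,1],[[0,0,0.005],0,1],[[0,0,0.0075],0,1],[[0,0,0.0075],0,1]]}}

```text
time: 9.72
eef_pos: [0.5029, 0.2613, 0.2469]
tool_rot: [0.07, 0.998, -0.0, -0.001]
ft_force: [1.4, -0.4, -7.8]
grip_width: 0.555
grip_force: 63.1
```

Scaled: 0.3 cm / 80 = 0.0038, 0.15 cm / 80 = 0.0019.

>>> {"name": "carry_out", "arguments": {"commands": [[[0,0,0.0019],0,1],[[0,0,0.0038],0,1],[[0,0,0.0038],0,1]]}}

```text
time: 10.1
eef_pos: [0.5027, 0.2613, 0.244]
tool_rot: [0.07, 0.998, -0.0, -0.001]
ft_force: [-0.5, -0.2, -10.4]
grip_width: 0.554
grip_force: 63.2
```

Scaled: 0.1 cm / 80 = 0.0013, 0.05 cm / 80 = 0.0006.

>>> {"name": "carry_out", "arguments": {"commands": [[[0,0,0.0006],0,1],[[0,0,0.0013],0,1],[[0,0,0.0013],0,1]]}}

```text
time: 10.48
eef_pos: [0.5031, 0.2613, 0.2435]
tool_rot: [0.07, 0.998, -0.0, -0.0]
ft_force: [-1.0, -0.3, -10.7]
grip_width: 0.555
grip_force: 63.4
```

Scaled: 0.1 cm / 80 = 0.0013, 0.05 cm / 80 = 0.0006.

>>> {"name": "carry_out", "arguments": {"commands": [[[0,0,0.0006],0,1],[[0,0,0.0013],0,1],[[0,0,0.0013],0,1]]}}

```text
time: 10.85
eef_pos: [0.5032, 0.2614, 0.2431]
tool_rot: [0.07, 0.998, 0.0, 0.0]
ft_force: [-3.5, -1.1, -0.9]
grip_width: 0.553
grip_force: 64.1
```

Scaled: 0.1 cm / 80 = 0.0013, 0.05 cm / 80 = 0.0006.

>>> {"name": "carry_out", "arguments": {"commands": [[[0,0,0.0006],0,1],[[0,0,0.0013],0,1],[[0,0,0.0013],0,1]]}}

```text
time: 11.22
eef_pos: [0.5032, 0.2614, 0.2429]
tool_rot: [0.07, 0.998, 0.0, 0.0]
ft_force: [-7.2, -3.0, 8.6]
grip_width: 0.558
grip_force: 65.5
```

The force reversed to a stiff stop at TCP z 0.2429, and 0.2423 to 0.243 was expected, so the cradle is home. Release and rise.

Scaled: -0.1 cm / 80 = -0.0013.

>>> {"name": "carry_out", "arguments": {"commands": [[[0,0,-0.0013],0,0.6],[[0,0,-0.0013],0,0],[[0,0,-0.0013],0,0],[[0,0,-0.0013],0,0],[[0,0,-0.0013],0,0]]}}

```text
time: 11.85
eef_pos: [0.5034, 0.2615, 0.2428]
tool_rot: [0.07, 0.998, 0.0, 0.0]
ft_force: [-0.3, 0.8, 0.3]
grip_width: 1.0
grip_force: 0.0
```

Scaled: -16 cm / 80 = -0.2, -14 cm / 80 = -0.175.

>>> {"name": "carry_out", "arguments": {"commands": [[[0,0,-0.0125],0,0],[[0,0,-0.0375],0,0],[[0,0,-0.075],0,0],[[0,0,-0.125],0,0],[[0,0,-0.175],0,0],[[0,0,-0.2],0,0],[[0,0,-0.2],0,0],[[0,0,-0.2],0,0]]}}

```text
time: 12.85
eef_pos: [0.5028, 0.2612, 0.4021]
tool_rot: [0.07, 0.998, -0.0, -0.0]
ft_force: [0.3, -1.0, -0.5]
grip_width: 1.0
grip_force: 0.0
```

```bash
python3 - <<'E'
from h import *
s=env.sense();print(s["time"],s["eef_pos"],s["tool_rot"],s["ft_force"],s["grip_width"])
p,d,mm=grab("wrist");W=cloud(d,mm);np.savez("w4.npz",p=p,W=W)
q,_,_=grab("side")
cv2.imwrite("pics/w4.png",np.hstack([cv2.resize(p,(400,300)),cv2.resize(q[170:290,200:360],(400,300))])[...,::-1])
R=np.hypot(W[...,0]-.5035,W[...,1]-.2602)
m=(R<.04)&(abs(W[...,2]-.1105)<.006)&(p.max(-1)>70)
m=cv2.morphologyEx(m.astype(np.uint8),cv2.MORPH_OPEN,np.ones((5,5)))>0
P=W[m];print("housing",len(P),np.median(P[:,2]),cv2.minAreaRect((P[:,:2]*1000).astype(np.float32)))
A=np.c_[P[:,:2],np.ones(len(P))];print("tilt",np.linalg.lstsq(A,P[:,2],rcond=None)[0])
m=(p.max(-1)<50)&(np.hypot(W[...,0]-.545,W[...,1]-.254)<.025)&(W[...,2]>.075);P=W[m];print("lever",len(P),P.mean(0),P.min(0),P.max(0))
E
```

```text
12.85 [0.50277608 0.26123145 0.40206446] [ 7.03337937e-02  9.97523379e-01 -2.47910190e-04 -4.51547021e-04] [ 0.33528507 -1.02327959 -0.52634856] 0.9998722637263437
housing 3027 0.11059592889269505 ((502.8450622558594, 260.1749267578125), (47.325408935546875, 46.19140625), 82.72254180908203)
tilt [ 0.01760848 -0.0011738   0.10196456]
lever 571 [0.54288463 0.25531486 0.10096715] [0.53384186 0.24281646 0.09203515] [0.551947   0.26816884 0.10850795]
```

View pics/w4.png

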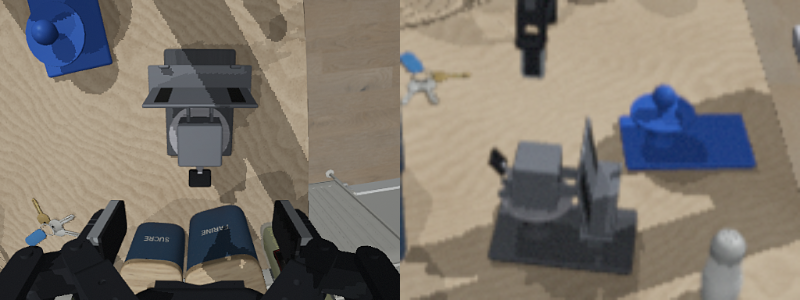

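The cradle is seated level, with the housing top at 0.1106 as expected. The left half shows the raised black pad at (200,178), and the right half shows the same pad at (497,160). I'll move the shut fingers over the pad and come down near it.

Scaled: 10.5 cm / 80 = 0.1313, -0.08 cm / 80 = -0.001.

>>> {"name": "carry_out", "arguments": {"commands": [[[-0.0188,0,0],0,0.5],[[-0.0438,-0.001,0],0,1],[[-0.0613,-0.001,0],0,1],[[-0.0613,-0.001,0.025],0,1],[[-0.0613,-0.001,0.0625],0,1],[[-0.0613,-0.001,0.1],0,1],[[-0.0613,-0.001,0.125],0,1],[[-0.0613,-0.001,0.1313],0,1]]}}

```text
time: 13.95
eef_pos: [0.5517, 0.2535, 0.2963]
tool_rot: [0.071, 0.998, -0.001, -0.001]
ft_force: [-0.2, -0.3, 0.8]
grip_width: 0.003
grip_force: 0.0
```

Scaled: 1.5 cm / 80 = 0.0188, 1.2 cm / 80 = 0.015.

>>> {"name": "carry_out", "arguments": {"commands": [[[0,0,0.0038],0,1],[[0,0,0.0075],0,1],[[0,0,0.0113],0,1],[[0,0,0.015],0,1],[[0,0,0.0188],0,1],[[0,0,0.0188],0,1]]}}

```text
time: 14.7
eef_pos: [0.5515, 0.2537, 0.2825]
tool_rot: [0.07, 0.998, -0.0, -0.0]
ft_force: [-0.9, 0.3, -0.2]
grip_width: 0.0
grip_force: 0.0
```

Scaled: 1 cm / 80 = 0.0125, 0.75 cm / 80 = 0.0094.

>>> {"name": "carry_out", "arguments": {"commands": [[[0,0,0.0031],0,1],[[0,0,0.0063],0,1],[[0,0,0.0094],0,1],[[0,0,0.0125],0,1],[[0,0,0.0125],0,1]]}}

```text
time: 15.32
eef_pos: [0.5537, 0.254, 0.2746]
tool_rot: [0.07, 0.998, 0.001, 0.003]
ft_force: [5.9, -1.6, 7.5]
grip_width: -0.0
grip_force: 3.8
```

Scaled: 0.75 cm / 80 = 0.0094, 0.5 cm / 80 = 0.0063.

>>> {"name": "carry_out", "arguments": {"commands": [[[0,0,0.0031],0,1],[[0,0,0.0063],0,1],[[0,0,0.0094],0,1],[[0,0,0.0094],0,1]]}}

```text
time: 15.82
eef_pos: [0.5527, 0.2541, 0.2662]
tool_rot: [0.07, 0.998, 0.001, 0.002]
ft_force: [3.2, -0.1, 4.5]
grip_width: 0.003
grip_force: 2.4
```

Scaled: 0.8 cm / 80 = 0.01, 0.6 cm / 80 = 0.0075.

>>> {"name": "carry_out", "arguments": {"commands": [[[0,0,0.0025],0,1],[[0,0,0.005],0,1],[[0,0,0.0075],0,1],[[0,0,0.01],0,1],[[0,0,0.01],0,1]]}}

```text
time: 16.45
eef_pos: [0.5514, 0.2537, 0.2569]
tool_rot: [0.07, 0.998, -0.0, -0.0]
ft_force: [1.6, 0.4, 1.7]
grip_width: 0.002
grip_force: 1.1
```

>>> {"name": "carry_out", "arguments": {"commands": [[[0,0,0.0013],0,1],[[0,0,0.0025],0,1],[[0,0,0.0025],0,1]]}}

```text
time: 16.82
eef_pos: [0.5516, 0.2537, 0.2551]
tool_rot: [0.07, 0.998, -0.0, -0.0]
ft_force: [1.7, -1.4, 3.4]
grip_width: -0.002
grip_force: 1.3
```

>>> {"name": "carry_out", "arguments": {"commands": [[[0,0,0.0013],0,1],[[0,0,0.0025],0,1],[[0,0,0.0025],0,1]]}}

```text
time: 17.2
eef_pos: [0.5517, 0.2537, 0.2533]
tool_rot: [0.07, 0.998, 0.0, 0.0]
ft_force: [2.5, -1.3, 5.0]
grip_width: -0.002
grip_force: 1.8
```

Scaled: 0.1 cm / 80 = 0.0013, 0.05 cm / 80 = 0.0006.

>>> {"name": "carry_out", "arguments": {"commands": [[[0,0,0.0006],0,1],[[0,0,0.0013],0,1],[[0,0,0.0013],0,1]]}}

```text
time: 17.58
eef_pos: [0.5517, 0.2537, 0.2527]
tool_rot: [0.07, 0.998, 0.0, 0.0]
ft_force: [0.9, -1.2, 8.4]
grip_width: -0.005
grip_force: 4.0
```

Scaled: 0.05 cm / 80 = 0.0006.

>>> {"name": "carry_out", "arguments": {"commands": [[[0,0,0.0006],0,1],[[0,0,0.0006],0,1]]}}

```text
time: 17.82
eef_pos: [0.5518, 0.2537, 0.2526]
tool_rot: [0.07, 0.998, 0.0, 0.0]
ft_force: [-0.0, -2.3, 11.2]
grip_width: 0.001
grip_force: 5.6
```

The force is 11 N at a stiff stop, so I retreat and check.

Scaled: -15 cm / 80 = -0.1875, -12 cm / 80 = -0.15.

>>> {"name": "carry_out", "arguments": {"commands": [[[0,0,-0.0125],0,1],[[0,0,-0.05],0,1],[[0.0063,0,-0.1],0,1],[[0.025,0,-0.15],0,1],[[0.05,0,-0.1875],0,1],[[0.0613,0,-0.1875],0,1],[[0.0613,0,-0.1875],0,1],[[0.0613,0,-0.1875],0,1]]}}

```text
time: 18.82
eef_pos: [0.503, 0.2605, 0.4004]
tool_rot: [0.07, 0.998, -0.001, -0.001]
ft_force: [1.2, -0.2, -0.6]
grip_width: -0.001
grip_force: 0.0
```

```bash
python3 - <<'E'
from h import *
s=env.sense();print(s["time"],s["eef_pos"],s["ft_force"],s["grip_width"])
p,d,mm=grab("wrist");W=cloud(d,mm)
q,_,_=grab("side")
cv2.imwrite("pics/w5.png",np.hstack([cv2.resize(p,(400,300)),cv2.resize(q[170:290,200:360],(400,300))])[...,::-1])
R=np.hypot(W[...,0]-.5035,W[...,1]-.2602)
m=(R<.04)&(abs(W[...,2]-.1105)<.006)&(p.max(-1)>70)
m=cv2.morphologyEx(m.astype(np.uint8),cv2.MORPH_OPEN,np.ones((5,5)))>0
P=W[m];print("housing",len(P),np.median(P[:,2]),cv2.minAreaRect((P[:,:2]*1000).astype(np.float32)))
A=np.c_[P[:,:2],np.ones(len(P))];print("tilt",np.linalg.lstsq(A,P[:,2],rcond=None)[0])
m=(p.max(-1)<50)&(np.hypot(W[...,0]-.552,W[...,1]-.253)<.02)&(W[...,2]>.06);P=W[m];print("lever",len(P),P.mean(0),P.min(0),P.max(0))
E
```

```text
18.825 [0.50302308 0.26047842 0.40037   ] [ 1.20647518 -0.17124262 -0.62079855] -0.0011227806367883483
housing 3076 0.11058061747264777 ((502.5502014160156, 260.2762145996094), (47.59128189086914, 45.37036895751953), 82.26107788085938)
tilt [ 0.00890988 -0.00239204  0.10663303]
lever 472 [0.55186247 0.2541647  0.07917407] [0.53991152 0.24113875 0.07374955] [0.56292956 0.26717226 0.08122311]
```

View pics/w5.png

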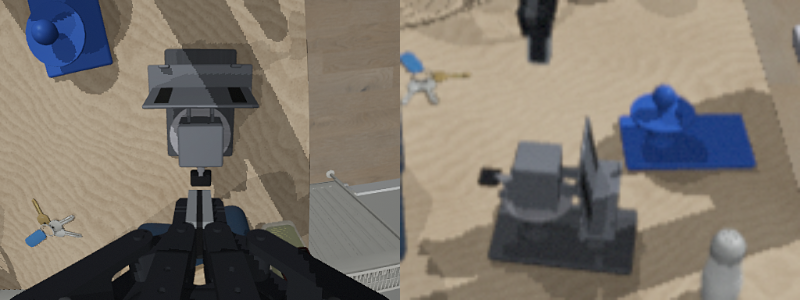

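The pad at (490,176) in the side half and (200,178) in the wrist half is now level. Its top is at 0.079 m, which is the axis height plus half the pad thickness. The cradle is still level and seated, so I hand in.

```bash
python3 -c "
from workcell import env
print(env.job_done())"
```

```text
the job is handed in; nothing more can be done
None
```

I handed the job in at about 19 s: the cradle is snapped home on the stand's ball with its ledge over the long front of the foot, and the clamp lever is pressed level onto its stop with about 11 N. The final images show both in place, and the hand-in returned no verdict.

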